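# Fold down the ratchet print board

## Robot

A 7-joint arm with a two-finger parallel gripper is mounted at the origin on the work surface. World frame = base frame: x ahead of the robot, y to its left, z up, the work surface at z = 0. Lengths are in m, angles in rad, forces in N, time in s.
With the tool pointing down it reaches from about 0.4 to 0.85 m from the base axis. Payload 10.4 kg.
Tool frame: the origin (TCP) lies between the finger pads; the fingertips stand tip_extent ahead of it and the grasp point (between the pads) lies 2 mm behind it (tip_extent is the distance from the TCP to the fingertips, in m); z points along the fingers, y is the direction in which the jaws open and shut (so a half turn about z gives the same grasp; the last joint's range is limited). The gripper opens to 87 mm and grips with 3 to 60 N. Pads are 19 mm wide; open, the fingers measure 117 mm over their backs; the gripper's body (75 mm by 190 mm) begins 51 mm behind the grasp point.
Start: joints at [-1.253, 0.332, -0.065, 1.46, 0.022, 1.35, -0.088], TCP at [0.209, 0.589, 0.24] pointing down, gripper open.
Joint ranges: [-2.6, 2.6], [-0.5, 2.12], [-1.47, 1.34], [0.16, 2.42], [-1.27, 4.41], [0.06, 2.06], [-2.6, 2.6]. Speed limits (rad/s): [2.22, 2.22, 2.79, 2.79, 3.14, 3.14, 3.14].

## Interface

Orientations are given as a unit quaternion [x, y, z, w].
In Python, from bench import read_state, camera, camera_params, close_job, tip_extent gives the robot as it stands. The module is installed in compiled form; this text tells all that it offers.
- The arm moves only by the tool send_rows, never from a script. Its argument "steps" is a list of rows, each a list of 7 numbers: the turn, a rotation vector about the tool's x, y, z in degrees, then the shift along the tool's x, y, z in m, then the gripper's target within -1 to 1 (shut at 1, half-way at 0, fully open at -1). In form: [[ax, ay, az, x, y, z, jaw], ...]. A call has exactly 10 rows; each row shifts and turns the pose as measured when the row begins, along the tool's axes as they then stand; what a row does not reach is not made up. A row lasts 1/10 s, in which the tool goes at most 50 mm and 8.59 degrees, less where a joint would pass 70% of its speed; a pose out of reach is approached as far as the arm can. A call with a gripper value outside its range is refused whole. The fingers move at their own pace and stop on an object; "force" is the grip in N (left out, the last holds). Time passes only in rows, so rows that do not move let the fingers close, or fill a call up. It gives the time, the measured TCP pose, the force and the opening at its end, in the units of the state.
- read_state(): the state, without advancing time (a new reading comes with each control period).
- camera(name): name is "scene" or "top"; returns (picture, depth): 480x640x3 uint8, blue, green, red; 480x640 float32, m along the optical axis (not along the pixel's ray), 0 where there is no reading.
- camera_params(name): a dict with "camera_matrix" (3x3 intrinsics, pixels), "world_from_camera" (4x4, takes a point from camera to world coordinates). Camera axes: x right, y down, z forward; pixel columns grow to the right and rows downward; lengths in m; the calibration is good to about 2 mm. A picture is of the moment at which its call begins. camera_params takes no time and is no camera call.
- close_job(): hands the job in, once; it reports no verdict.
The state is a dict: "time": time; "joint_positions": joint angles; "joint_vel": joint speeds; "joint_torque": joint torques, N m; "ee_pos": TCP position; "eef_rot": TCP orientation; "ft_force": force on the tool from outside, world axes, zero at the start; "torque": the same for the moment, N m; "width": finger opening in m.
Only numpy, scipy, OpenCV 4.12 (cv2) and the standard library are available. Lean on these libraries where they do the work, as an engineer would, in place of code of your own. Each camera call takes 0.05 s, during which the arm holds its last target.

## Task

Fold the propped drawing board down flat. It stands on a one-way ratchet: take its wooden tongue, raise the board gently through its remaining notches and past the top, until you feel the spring buffer push back and the pawl is thrown clear, then lower it under control until it lies fully down, and let go. Do not ram it against the end of the buffer or bear down on the caught pawl, do not let the board drop, do not touch the pawl bracket, and leave the other things on the bench where they are.

Things in the scene. Friction and masses are not known exactly. Their poses are not given: they have to be found in the camera images.
- stand: Grey steel print stand, fixed to the bench: base plate 230 x 300 x 12 mm. Its origin is on the bench directly below the middle of the hinge axis. Stand frame: x runs from the hinge along the flat board to its free edge (away from the robot), y runs along the hinge axis, z up. It stands in a different place and turned by up to 0.3 rad from run to run.
- hinge (a point): Middle of the board's hinge axis, 75 mm above the bench; the axis runs along the stand's y.
- board (a joint): Angle of the plywood board about the hinge, rad: 0 = flat on its rubber rests, grows as the free edge rises. Board 270 mm wide (y), 10 mm thick, reaching 200 mm from the hinge, 0.6 to 1.1 kg, damped: 0.25 rad/s takes about 1.6 N at the tongue. A toothed steel quadrant (radius 130 mm) on its +y side has five notches 0.113 rad apart; the board starts resting in one.
- grip (a point): Middle of the wooden tongue that sticks out of the middle of the board's free edge, in the board's plane, 250 mm from the hinge axis. The tongue is 24 mm wide along y (pinch it there, fingers one on each side; it can turn between the pads as the board swings), 16 mm thick, and reaches from 200 to 275 mm from the hinge axis. The centre line passes through the hinge axis. With the board flat it is 75 mm above the bench.
- bracket: Grey upright on the stand's +y side (same origin and axes), to 0.28 m high; its clamped aluminium carriage carries the pawl (steel finger, brass disc on top) and a rubber-faced spring buffer. At about the throw a lug meets the buffer: the lift at the tongue jumps 2 N, then grows 1 N per 0.006 rad. Thrown for sure at 8.5 N rise; solid at 12 N, about 0.05 rad after touch. Keep off it.
- bushing: Brass bushing, 38 mm diameter, 30 mm high, on the bench near the tongue's +y side; origin at the centre of its underside.
- bar_stub: Square steel bar stub, 75 x 22 x 22 mm, on the bench near the tongue's -y side; origin at the centre of its underside.
- vblock: Dark steel V-block, 60 x 45 x 40 mm, beside the stand on the -y side; origin at the centre of its underside.
- spanner: Steel open-ended spanner lying on the bench to the left; origin at its underside.
- driver: Screwdriver with a dark wooden handle lying on the bench to the right; origin at its underside.
- oil: Grey oil bottle, 56 mm diameter, 130 mm high, to the right; origin at the centre of its underside.
- tin: Open steel tin, 72 mm across, 75 mm high, to the left; origin at the centre of its underside.
- slot (a point): Middle of the carriage's slot in the bracket, 206 mm to the stand's +y side, 219 mm up. Raising is free; lowering is caught within 0.12 rad by the pawl until a lobe above the top notch throws the pawl clear, where it stays. The throw comes between 0.90 and 1.22 rad, depending on where in the 33 mm slot the carriage is clamped: not measured, different each run, to be felt.

How it is judged:
By the outcome, as a careful person would: the job done as asked, in the order asked, and still so for the second after the job is handed in, with the robot touching nothing.
It also fails if it takes over 64 s, if anything falls off the work surface, if the arm or the gripper's body presses on something with over 40 N, if the wrist force passes 120 N, or if a joint passes its speed limit or range.

## Working session

There is one attempt and no reset: what is moved stays moved. The work goes in short steps, Python scripts to look and compute and a tool call to move; the robot and the scene stay as the last step left them, time stands still between calls to the robot, and variables do not carry over. Pictures are saved under pics/ and viewed, and the job is handed in when it is done.

Besides the shell and the picture viewer there is one more tool, called after "Request:" as name(argument=value, ...) on one line, values as JSON. send_rows: Moves the arm, as the interface text tells. Its arguments: {"type":"object","properties":{"steps":{"type":"array"},"force":{"type":"number"}},"required":["steps"]}

```bash
mkdir -p pics; python3 - <<'E'
from bench import *
import cv2,numpy as np
s=read_state()
for k,v in s.items(): print(k,np.round(v,4))
print(tip_extent if not callable(tip_extent) else tip_extent())
for n in("scene","top"):
    p,d=camera(n); cv2.imwrite(f"pics/{n}0.png",p); np.save(f"pics/{n}0.npy",d)
    c=camera_params(n); print(n,np.round(c["camera_matrix"],1).tolist(),np.round(c["world_from_camera"],3).tolist())
E
```

```text
time 0.0
joint_positions [-1.2526  0.3329 -0.0647  1.461   0.0216  1.3499 -0.0885]
joint_vel [ 0.0004 -0.0006  0.0004 -0.0002 -0.0005 -0.0005  0.0004]
joint_torque [ 6.00000e-04 -6.23257e+01  2.48000e-02 -3.89896e+01 -6.14000e-02
  3.98000e-02  1.00000e-04]
ee_pos [0.2088 0.5887 0.2387]
eef_rot [ 1.696e-01  9.855e-01 -7.000e-04 -1.000e-04]
ft_force [ 1.032   0.2623 -0.0798]
torque [0.0168 0.0114 0.0221]
width 0.0868
0.017
scene [[458.8, 0.0, 318.0], [0.0, 458.8, 236.3], [0.0, 0.0, 1.0]] [[-0.832, 0.291, -0.473, 1.041], [0.555, 0.455, -0.696, 0.757], [0.013, -0.842, -0.54, 0.739], [0.0, 0.0, 0.0, 1.0]]
top [[520.3, 0.0, 320.0], [0.0, 520.3, 236.6], [0.0, 0.0, 1.0]] [[-0.026, -0.993, 0.115, 0.38], [-0.999, 0.028, 0.019, 0.018], [-0.022, -0.114, -0.993, 1.436], [0.0, 0.0, 0.0, 1.0]]
```

View pics/scene0.png

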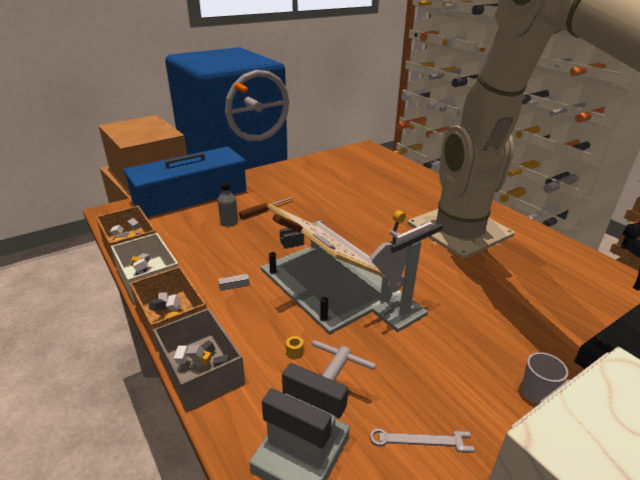

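View pics/top0.png

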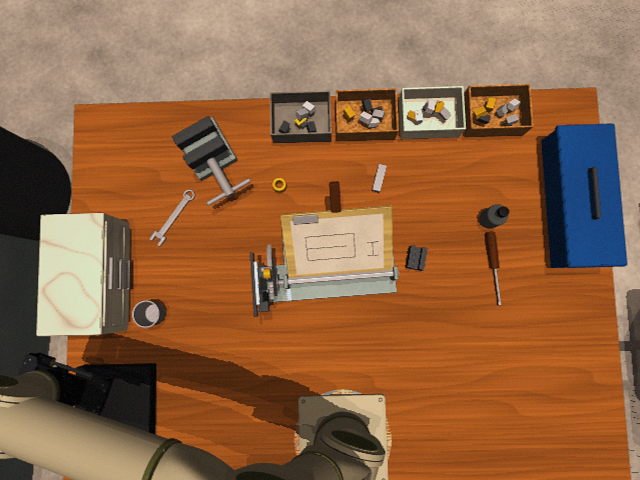

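The scene picture shows the board propped, edge-on at about (330,240), with the bracket at (400,260). In the top picture the brown tongue is at (334,196), the bracket at (262,280), the bushing at (279,184) and the bar stub at (379,178). Next I'll measure these.

```bash
cat > h.py <<'E'
import numpy as np,cv2
from bench import *
def cloud(n,d):
    c=camera_params(n);K=c["camera_matrix"];T=np.array(c["world_from_camera"]);K=np.array(K)
    v,u=np.mgrid[:480,:640]; P=np.stack([(u-K[0,2])/K[0,0]*d,(v-K[1,2])/K[1,1]*d,d],-1)
    W=P@T[:3,:3].T+T[:3,3]; W[d==0]=np.nan
    return W
E
python3 - <<'E'
from h import *
d=np.load("pics/top0.npy");W=cloud("top",d);im=cv2.imread("pics/top0.png")
for u,v in [(334,185),(334,196),(334,206),(330,196),(338,196),(290,225),(385,215),(300,260),(380,255),(300,240),(340,293),(390,293),(278,296),(266,272),(279,184),(379,178),(417,257),(335,274)]:
    print((u,v),np.round(W[v,u],4),im[v,u])
m=np.zeros((480,640),bool); m[222:262,295:385]=1
P=W[m];P=P[~np.isnan(P[:,0])];c=P.mean(0);U,S,V=np.linalg.svd(P-c);n=V[2]*np.sign(V[2][2]);r=(P-c)@n
print("plane",c,n,r.std(),"angle",np.arccos(n[2]),"yaw",np.arctan2(-n[1],-n[0]))
big=cv2.resize(im[150:320,230:430],None,fx=4,fy=3.5,interpolation=cv2.INTER_CUBIC);cv2.imwrite("pics/crop0.png",cv2.resize(im[165:310,235:430],(780,580),interpolation=cv2.INTER_CUBIC))
E
```

```text
(334, 185) [0.6364 0.0054 0.2502] [13 35 78]
(334, 196) [0.6143 0.0059 0.2305] [11 38 73]
(334, 206) [0.5933 0.0065 0.2143] [17 35 72]
(330, 196) [0.6169 0.0153 0.2185] [ 8 31 60]
(338, 196) [ 0.6155 -0.0036  0.223 ] [16 34 72]
(290, 225) [0.555  0.1145 0.1832] [107 161 199]
(385, 215) [ 0.5723 -0.1166  0.1875] [ 74 140 183]
(300, 260) [0.4735 0.0957 0.1204] [163 191 219]
(380, 255) [ 0.481  -0.1075  0.1165] [159 190 214]
(300, 240) [0.5207 0.0926 0.1552] [161 190 217]
(340, 293) [ 0.3884 -0.0049  0.0114] [157 175 168]
(390, 293) [ 0.385  -0.1419 -0.0008] [ 42  77 136]
(278, 296) [0.3846 0.1642 0.0117] [136 152 147]
(266, 272) [0.438  0.1637 0.2707] [ 33 177 225]
(279, 184) [0.6974 0.1571 0.003 ] [ 31  89 170]
(379, 178) [ 0.7005 -0.1215  0.0271] [176 184 200]
(417, 257) [ 0.4803 -0.217   0.0188] [72 74 79]
(335, 274) [0.437  0.0078 0.0913] [145 156 171]
plane [ 0.51450785 -0.00545814  0.14890861] [-0.62167384 -0.03415235  0.78253131] 0.0022148108388998456 angle 0.6720751909140396 yaw 0.05488096329966569
```

View pics/crop0.png

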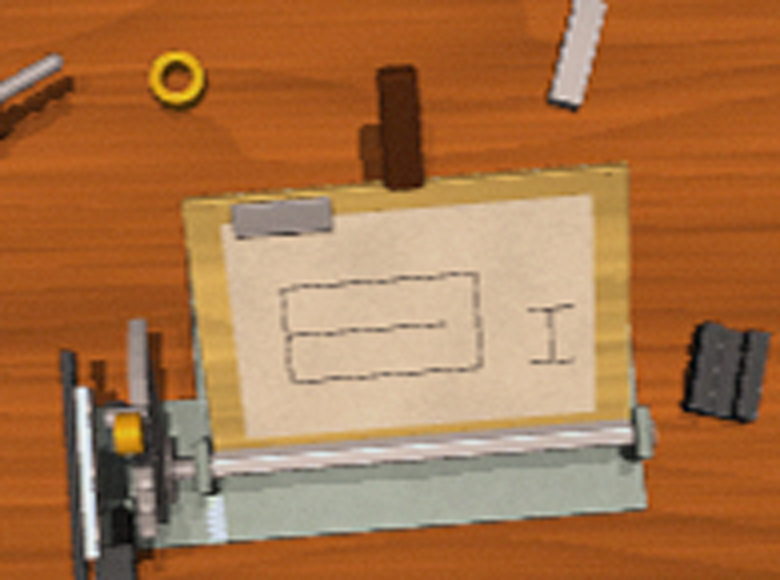

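```bash
python3 - <<'E'
from h import *
T=[]
for k in range(3):
    p,d=camera("top"); T.append((p,d))
im=T[0][0];d=np.median([t[1] for t in T],0).astype(np.float32);W=cloud("top",d)
np.save("pics/top_med.npy",d)
def plane(P):
    P=P[~np.isnan(P[:,0])]
    for _ in range(4):
        c=P.mean(0);V=np.linalg.svd(P-c,full_matrices=False)[2];n=V[2]*np.sign(V[2][2]);r=(P-c)@n;P=P[abs(r)<2.5*r.std()+1e-4]
    return c,n,r.std(),len(P)
m=np.zeros((480,640),bool); m[222:264,295:388]=1
c,n,s,N=plane(W[m]);print("board",c,n,s,N,"th",np.arccos(n[2]),"yaw",np.arctan2(-n[1],-n[0]))
# scene camera too
ps,ds=camera("scene");Ws=cloud("scene",ds);cv2.imwrite("pics/scene1.png",ps)
# tongue: dark brown & height
R=W[:,:,2]; b=im.astype(int)
tm=(R>0.19)&(b[:,:,2]<95)&(b[:,:,0]<40); tm[:178]=0;tm[213:]=0;tm[:,:320]=0;tm[:,350:]=0
P=W[tm];print("tongue N",tm.sum(),np.nanmean(P,0),np.nanmin(P,0),np.nanmax(P,0))
for v in range(180,212,3):
    u=np.where(tm[v])[0]
    if len(u):print(v,u.min(),u.max(),np.round(np.nanmean(W[v,u],0),4))
# intersect tongue pixel centers with tongue top plane (board centre plane +8mm)
C=camera_params("top");K=np.array(C["camera_matrix"]);M=np.array(C["world_from_camera"])
def ray(u,v,c0,n0):
    r=M[:3,:3]@[(u-K[0,2])/K[0,0],(v-K[1,2])/K[1,1],1];o=M[:3,3];return o+r*((c0-o)@n0)/(r@n0)
print("corners on board plane")
# crop coords ->full: x*0.25+235,y*0.25+165
for nm,(x,y),off in [("TL",(184,200),0),("TR",(627,166),0),("BL",(216,448),0),("BR",(630,424),0),("ton far L",(378,68),.003),("far R",(415,66),.003),("near L",(384,188),.003),("near R",(423,186),.003)]:
    print(nm,np.round(ray(x*.25+235-.4,y*.25+165-.4,c+off*n,n),4))
bz=np.array([0,0,.012]);z=np.array([0,0,1.])
for nm,(x,y) in [("baseL",(150,546)),("baseR",(646,508))]: print(nm,np.round(ray(x*.25+235,y*.25+165,bz,z),4))
print("bench z",np.nanmedian(W[330:370,200:280,2]), np.nanmedian(W[200:220,430:470,2]))
E
```

```text
board [ 0.51182758 -0.00949328  0.14650323] [-0.61818585 -0.03305453  0.78533665] 0.0014002047029535141 3806 th 0.6675565891258624 yaw 0.05341933718023276
tongue N 287 [0.61275241 0.00415546 0.22840113] [ 0.58032918 -0.00796914  0.19799631] [0.64705245 0.01531683 0.25013772]
183 330 338 [0.6417 0.0052 0.2476]
186 330 338 [0.6348 0.0054 0.2464]
189 330 338 [0.6287 0.0056 0.2417]
192 330 339 [0.6225 0.0046 0.2369]
195 330 339 [0.6164 0.0047 0.232 ]
198 331 339 [0.6101 0.0037 0.2274]
201 331 339 [0.6038 0.0038 0.2222]
204 331 340 [0.5975 0.0028 0.217 ]
207 331 340 [0.5913 0.0029 0.2114]
210 331 340 [0.5849 0.0031 0.2066]
corners on board plane
TL [0.5779 0.135  0.2046]
TR [ 0.5909 -0.1308  0.2036]
BL [0.4335 0.1278 0.0906]
BR [ 0.4421 -0.14    0.0861]
ton far L [0.6437 0.0165 0.2552]
far R [ 0.6443 -0.0049  0.2548]
near L [0.5814 0.0149 0.2061]
near R [ 0.582  -0.0084  0.2056]
baseL [0.3701 0.1794 0.012 ]
baseR [ 0.3872 -0.1582  0.012 ]
bench z -0.0006100641396239448 0.00014153867606314652
```

Request:
send_rows(steps=[[0,0,0,0,0,-0.04,-1],[0,0,0,0,0,-0.04,-1],[0,0,0,0,0,-0.04,-1],[0,0,0,0,0,-0.04,-1],[0,0,0,0,0,-0.04,-1],[0,0,0,-0.02,-0.013,0,-1],[0,0,0,-0.039,-0.027,0,-1],[0,0,0,-0.039,-0.027,0,-1],[0,0,0,-0.039,-0.027,0,-1],[0,0,0,-0.039,-0.027,0,-1]], force=30)

```text
time: 1.3
ee_pos: [0.3328, 0.4154, 0.4445]
eef_rot: [0.163, 0.987, -0.002, -0.002]
ft_force: [0.7, 0.4, 0.4]
width: 0.0874
```

Request:
send_rows(steps=[[0,0,0,-0.039,-0.027,0,-1],[0,0,0,-0.039,-0.027,0,-1],[0,0,0,-0.039,-0.027,0,-1],[0,0,0,-0.039,-0.027,0,-1],[0,0,0,-0.039,-0.027,0,-1],[0,0,0,-0.039,-0.027,0,-1],[0,0,0,-0.039,-0.027,0,-1],[0,0,-7,0,0,0,-1],[0,0,-7,0,0,0,-1],[0,0,-7,0,0,0,-1]])

```text
time: 2.3
ee_pos: [0.5394, 0.1262, 0.4454]
eef_rot: [-0.018, 1.0, -0.002, -0.0]
ft_force: [-0.0, 0.1, 0.2]
width: 0.0871
```

```bash
cat >> h.py <<'E'
from scipy.spatial.transform import Rotation as Ro
YAW=.05;H=np.array([.431,-.0048,.075])
ex=np.array([np.cos(YAW),np.sin(YAW),0])
def grip(th,r=.25): return H+r*(np.cos(th)*ex+np.array([0,0,np.sin(th)]))
def tcp():
    s=read_state();return np.array(s["ee_pos"]),Ro.from_quat(s["eef_rot"]),s
def to(p): # tool-frame shift of grasp point to p
    e,R,s=tcp();g=e-.002*R.as_matrix()[:,2];return R.inv().apply(p-g)
def info():
    e,R,s=tcp();g=e-.002*R.as_matrix()[:,2]-H
    a=g@ex;th=np.arctan2(g[2],a);f=np.array(s["ft_force"])
    up=-np.sin(th)*ex+np.array([0,0,np.cos(th)]);rad=np.cos(th)*ex+np.array([0,0,np.sin(th)])
    print("t",s["time"],"th %.4f r %.4f"%(th,np.hypot(a,g[2])),"f",np.round(f,2),"lift %.2f rad %.2f"%(-f@up,-f@rad),"w %.4f"%s["width"])
    M=R.as_matrix();print("toolx",np.round(M[:,0],3),"tooly",np.round(M[:,1],3),"toolz",np.round(M[:,2],3),"yawerr deg",np.round(np.degrees(np.arctan2(-M[0,1],M[1,1])-YAW),2))
    return th
E
python3 -c "
from h import *
info();print(read_state()['ee_pos'],grip(.67),to(grip(.67)+[0,0,.12]))"
```

```text
t 2.3 th 1.2719 r 0.3897 f [-0.01  0.08  0.17] lift -0.06 rad -0.16 w 0.0871
toolx [-0.999 -0.036  0.001] tooly [-0.036  0.999 -0.003] toolz [-0.001 -0.003 -1.   ] yawerr deg -0.79
[0.53936621 0.12617443 0.44543911] [0.62671052 0.00499369 0.2302465 ] [-0.08297344 -0.12397748  0.09750092]
```

Request:
send_rows(steps=[[0,0,0,-0.02,-0.031,0,-1],[0,0,0,-0.021,-0.031,0,-1],[0,0,0,-0.021,-0.031,0,-1],[0,0,0,-0.021,-0.031,0,-1],[0,0,-0.8,0,0,0.02,-1],[0,0,0,0,0,0.03,-1],[0,0,0,0,0,0.03,-1],[0,0,0,0,0,0.02,-1],[0,0,0,0,0,0,-1],[0,0,0,0,0,0,-1]])

```text
time: 3.3
ee_pos: [0.6308, 0.0006, 0.3419]
eef_rot: [-0.029, 1.0, -0.002, -0.0]
ft_force: [0.6, 0.1, 0.2]
width: 0.0868
```

```bash
python3 -c "
from h import *
p,d=camera('top');cv2.imwrite('pics/top2.png',cv2.resize(p[140:310,230:430],(800,600)))
p,d=camera('scene');cv2.imwrite('pics/scene2.png',p[100:400,100:500])
info();print(read_state()['ee_pos'],to(grip(.67)))"
```

```text
t 3.4 th 0.9319 r 0.3355 f [-0.31 -0.13  0.2 ] lift -0.38 rad 0.03 w 0.0873
toolx [-0.998 -0.058 -0.   ] tooly [-0.058  0.998 -0.004] toolz [ 0.    -0.004 -1.   ] yawerr deg 0.47
[6.31033636e-01 5.93491275e-04 3.42331822e-01] [0.00408278 0.00504152 0.11406732]
```

View pics/scene2.png

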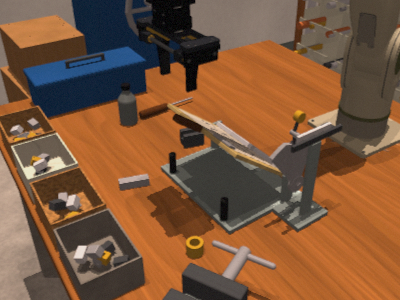

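The gripper hangs open above the tongue, fingers at about (190,60) in the crop and clear of the board. Next I descend around the tongue.

Request:
send_rows(steps=[[0,0,0,0.004,0.005,0.01,-1],[0,0,0,0,0,0.02,-1],[0,0,0,0,0,0.02,-1],[0,0,0,0,0,0.02,-1],[0,0,0,0,0,0.02,-1],[0,0,0,0,0,0.015,-1],[0,0,0,0,0,0.009,-1],[0,0,0,0,0,0,-1],[0,0,0,0,0,0,-1],[0,0,0,0,0,0,-1]])

```text
time: 4.4
ee_pos: [0.6332, 0.0057, 0.2372]
eef_rot: [-0.03, 1.0, -0.001, 0.01]
ft_force: [-0.1, 0.4, 0.1]
width: 0.0868
```

```bash
python3 -c "
from h import *
p,d=camera('scene');cv2.imwrite('pics/scene3.png',cv2.resize(p[150:330,180:460],(800,514)))
info();print(read_state()['ee_pos'],to(grip(.67)))"
```

```text
t 4.45 th 0.6818 r 0.2608 f [ 1.11 -0.53  0.19] lift 0.53 rad -0.96 w 0.0869
toolx [-0.998 -0.059 -0.02 ] tooly [-0.059  0.998 -0.002] toolz [ 0.02  -0.001 -1.   ] yawerr deg 0.52
[0.63328315 0.00565401 0.23737033] [ 0.00673827 -0.00025409  0.00899397]
```

View pics/scene3.png

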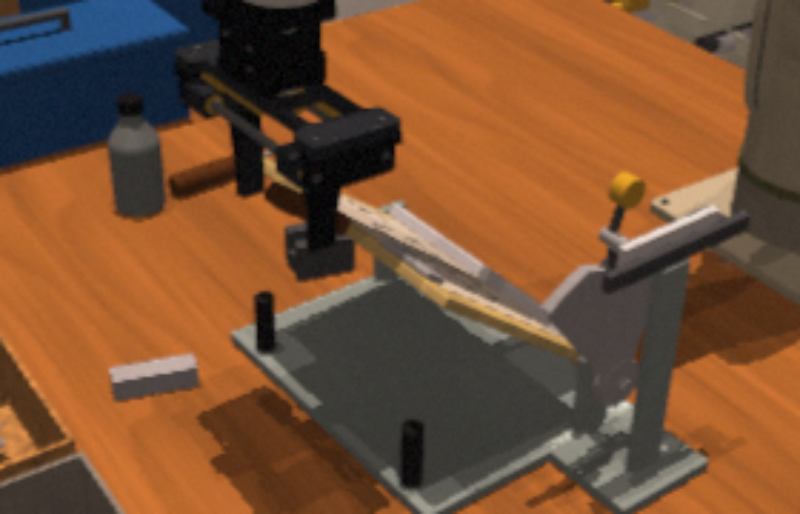

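Request:
send_rows(steps=[[0,1.1,0,0.004,0,0.005,-1],[0,0,0,0.003,0,0.004,-1],[0,0,0,0,0,0,-1],[0,0,0,0,0,0,0],[0,0,0,0,0,0,0.5],[0,0,0,0,0,0,1],[0,0,0,0,0,0,1],[0,0,0,0,0,0,1],[0,0,0,0,0,0,1],[0,0,0,0,0,0,1]], force=25)

```text
time: 5.45
ee_pos: [0.6263, 0.0052, 0.229]
eef_rot: [-0.03, 1.0, -0.001, 0.0]
ft_force: [-0.6, 0.6, -0.7]
width: 0.0388
```

```bash
python3 -c "
from h import *
info();print(read_state()['ee_pos'],to(grip(.67)))"
```

```text
t 5.45 th 0.6732 r 0.2502 f [-0.58  0.58 -0.74] lift 0.23 rad 0.89 w 0.0388
toolx [-0.998 -0.059 -0.001] tooly [-0.059  0.998 -0.002] toolz [ 0.001 -0.002 -1.   ] yawerr deg 0.52
[0.6263246  0.00519909 0.22896896] [-0.00037398 -0.00023069  0.00072323]
```

Still closing, so I hold on and let the grip settle.

Request:
send_rows(steps=[[0,0,0,0,0,0,1],[0,0,0,0,0,0,1],[0,0,0,0,0,0,1],[0,0,0,0,0,0,1],[0,0,0,0,0,0,1],[0,0,0,0,0,0,1],[0,0,0,0,0,0,1],[0,0,0,0,0,0,1],[0,0,0,0,0,0,1],[0,0,0,0,0,0,1]], force=30)

```text
time: 6.45
ee_pos: [0.6263, 0.0052, 0.229]
eef_rot: [-0.029, 1.0, -0.001, 0.0]
ft_force: [-0.5, -0.8, 0.4]
width: 0.0237
```

```bash
cat >> h.py <<'E'
def plan(dth,n,th0=None):
    # chord shift for swing of dth from now, in tool axes
    e,R,s=tcp();g=e-.002*R.as_matrix()[:,2]-H
    th=np.arctan2(g[2],g@ex) if th0 is None else th0
    for k in range(n):
        a=th+dth*k/n;b=th+dth*(k+1)/n
        print(np.round(1000*R.inv().apply(grip(b)-grip(a)),2),end=' ')
    print("mm; total to target",np.round(1000*to(grip(th+dth)),2))
E
python3 -c "
from h import *
th=info();plan(.16,10)"
```

```text
t 6.45 th 0.6732 r 0.2502 f [-0.49 -0.82  0.4 ] lift -0.65 rad 0.16 w 0.0237
toolx [-0.998 -0.059 -0.001] tooly [-0.059  0.998 -0.002] toolz [ 0.001 -0.002 -1.   ] yawerr deg 0.5
[ 2.52  0.02 -3.11] [ 2.57  0.02 -3.07] [ 2.61  0.02 -3.03] [ 2.66  0.02 -2.98] [ 2.71  0.02 -2.94] [ 2.76  0.02 -2.9 ] [ 2.8   0.02 -2.85] [ 2.85  0.02 -2.81] [ 2.89  0.02 -2.76] [ 2.94  0.02 -2.72] mm; total to target [ 27.43  -0.04 -29.07]
```

Request:
send_rows(steps=[[0,0,0,0.0025,0,-0.003,1],[0,0,0,0.0025,0,-0.003,1],[0,0,0,0.0026,0,-0.003,1],[0,0,0,0.0026,0,-0.003,1],[0,0,0,0.0027,0,-0.003,1],[0,0,0,0.0027,0,-0.0029,1],[0,0,0,0.0028,0,-0.0029,1],[0,0,0,0.0028,0,-0.0028,1],[0,0,0,0.0029,0,-0.0028,1],[0,0,0,0.0029,0,-0.0027,1]])

```text
time: 7.45
ee_pos: [0.5978, 0.0037, 0.2597]
eef_rot: [-0.029, 1.0, -0.001, 0.001]
ft_force: [3.4, -0.0, -3.7]
width: 0.0236
```

```bash
python3 -c "
from h import *
p,d=camera('scene');cv2.imwrite('pics/scene4.png',cv2.resize(p[150:330,180:460],(800,514)))
th=info();plan(.1,5);print(to(grip(th)))"
```

```text
t 7.5 th 0.8434 r 0.2505 f [ 0.33 -1.22 -3.26] lift 2.37 rad 2.25 w 0.0239
toolx [-0.998 -0.058 -0.002] tooly [-0.058  0.998 -0.002] toolz [ 0.002 -0.002 -1.   ] yawerr deg 0.49
[ 3.76  0.03 -3.3 ] [ 3.83  0.03 -3.22] [ 3.89  0.03 -3.14] [ 3.95  0.03 -3.06] [ 4.01  0.03 -2.98] mm; total to target [ 1.977e+01  1.000e-02 -1.534e+01]
[ 0.00033065 -0.00012987  0.00036874]
```

View pics/scene4.png

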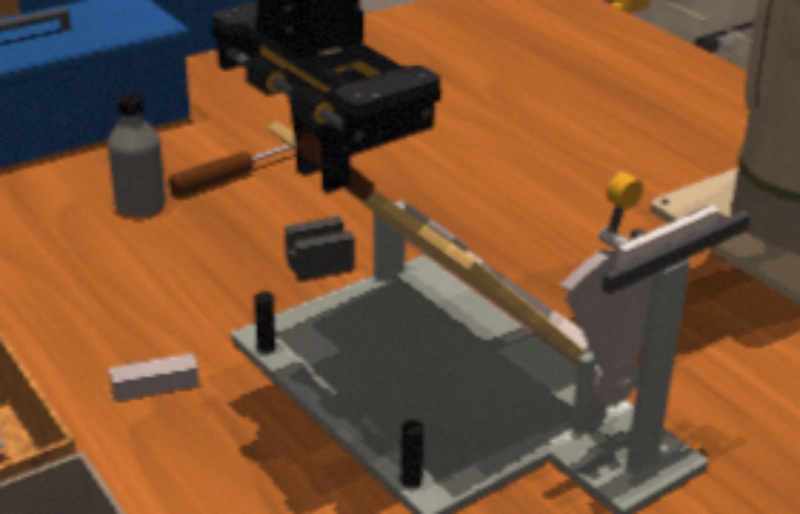

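Request:
send_rows(steps=[[0,0,0,0.0011,0,-0.0009,1],[0,0,0,0.0011,0,-0.0009,1],[0,0,0,0.0011,0,-0.0009,1],[0,0,0,0.0011,0,-0.0009,1],[0,0,0,0.0011,0,-0.0009,1],[0,0,0,0.0011,0,-0.0009,1],[0,0,0,0.0011,0,-0.0009,1],[0,0,0,0,0,0,1],[0,0,0,0,0,0,1],[0,0,0,0,0,0,1]])

```text
time: 8.5
ee_pos: [0.5891, 0.0032, 0.2673]
eef_rot: [-0.029, 1.0, -0.001, 0.001]
ft_force: [2.9, 0.4, -2.4]
width: 0.0237
```

```bash
cat >> h.py <<'E'
def feel(n=3):
    L=[];
    for k in range(n):
        if k: camera("top")
        e,R,s=tcp();g=e-.002*R.as_matrix()[:,2]-H;th=np.arctan2(g[2],g@ex);f=np.array(s["ft_force"])
        up=-np.sin(th)*ex+np.array([0,0,np.cos(th)]);rad=np.cos(th)*ex+np.array([0,0,np.sin(th)])
        L.append([th,np.hypot(g[2],g@ex),-f@up,-f@rad,f@np.cross(ex,[0,0,1])])
    L=np.array(L);print("lifts",np.round(L[:,2],2),"th r lift rad side",np.round(L.mean(0),4),"t",s["time"],"w",s["width"])
    M=R.as_matrix();print("toolz",np.round(M[:,2],3))
E
python3 -c "
from h import *
feel();plan(.035,1);"
```

```text
lifts [3.77 2.7  2.31] th r lift rad side [ 0.887   0.2506  2.9267  0.567  -0.1508] t 8.6 w 0.023447106563018304
toolz [ 0.003 -0.002 -1.   ]
[ 6.86  0.05 -5.43] mm; total to target [ 7.21 -0.04 -5.  ]
```

Request:
send_rows(steps=[[0,0,0,0.0009,0,-0.0007,1],[0,0,0,0.0009,0,-0.0007,1],[0,0,0,0.0009,0,-0.0007,1],[0,0,0,0.0009,0,-0.0007,1],[0,0,0,0.0009,0,-0.0007,1],[0,0,0,0.0009,0,-0.0007,1],[0,0,0,0.0009,0,-0.0006,1],[0,0,0,0,0,0,1],[0,0,0,0,0,0,1],[0,0,0,0,0,0,1]])

```text
time: 9.6
ee_pos: [0.5824, 0.0028, 0.2726]
eef_rot: [-0.029, 1.0, -0.001, 0.002]
ft_force: [2.6, 0.4, -2.4]
width: 0.0239
```

```bash
python3 -c "
from h import *
feel();plan(.03,1);"
```

```text
lifts [3.54 2.89 3.05] th r lift rad side [ 0.9212  0.2506  3.1595  0.7855 -0.1127] t 9.7 w 0.02355002082324947
toolz [ 0.003 -0.002 -1.   ]
[ 6.02  0.04 -4.47] mm; total to target [ 6.42 -0.05 -3.95]
```

Request:
send_rows(steps=[[0,0,0,0.0009,0,-0.0006,1],[0,0,0,0.0009,0,-0.0006,1],[0,0,0,0.0009,0,-0.0006,1],[0,0,0,0.0009,0,-0.0006,1],[0,0,0,0.0009,0,-0.0006,1],[0,0,0,0.0009,0,-0.0006,1],[0,0,0,0.0008,0,-0.0006,1],[0,0,0,0,0,0,1],[0,0,0,0,0,0,1],[0,0,0,0,0,0,1]])

```text
time: 10.7
ee_pos: [0.5759, 0.0025, 0.2775]
eef_rot: [-0.029, 1.0, -0.001, 0.002]
ft_force: [1.5, -0.1, -2.6]
width: 0.0242
```

```bash
python3 -c "
from h import *
feel();plan(.03,1);"
```

```text
lifts [2.79 4.05 3.36] th r lift rad side [ 0.9535  0.2507  3.3978  0.5998 -0.2357] t 10.8 w 0.023442358512277724
toolz [ 0.004 -0.001 -1.   ]
[ 6.16  0.05 -4.28] mm; total to target [ 6.58 -0.02 -3.7 ]
```

Request:
send_rows(steps=[[0,0,0,0.0009,0,-0.0006,1],[0,0,0,0.0009,0,-0.0006,1],[0,0,0,0.0009,0,-0.0006,1],[0,0,0,0.0009,0,-0.0006,1],[0,0,0,0.0009,0,-0.0006,1],[0,0,0,0.0009,0,-0.0006,1],[0,0,0,0.0009,0,-0.0005,1],[0,0,0,0,0,0,1],[0,0,0,0,0,0,1],[0,0,0,0,0,0,1]])

```text
time: 11.8
ee_pos: [0.5693, 0.0021, 0.2821]
eef_rot: [-0.029, 1.0, -0.001, 0.003]
ft_force: [2.2, -0.0, -2.0]
width: 0.0236
```

```bash
python3 -c "
from h import *
feel();plan(.03,1);"
```

```text
lifts [2.94 3.2  3.36] th r lift rad side [ 0.9861  0.2508  3.1652  0.0133 -0.2864] t 11.9 w 0.023931173586900324
toolz [ 0.005 -0.001 -1.   ]
[ 6.3   0.05 -4.08] mm; total to target [ 6.73  0.01 -3.43]
```

Request:
send_rows(steps=[[0,0,0,0.0009,0,-0.0005,1],[0,0,0,0.0009,0,-0.0005,1],[0,0,0,0.0009,0,-0.0005,1],[0,0,0,0.0009,0,-0.0005,1],[0,0,0,0.0009,0,-0.0005,1],[0,0,0,0.0009,0,-0.0005,1],[0,0,0,0.0009,0,-0.0005,1],[0,0,0,0,0,0,1],[0,0,0,0,0,0,1],[0,0,0,0,0,0,1]])

```text
time: 12.9
ee_pos: [0.5627, 0.0018, 0.2864]
eef_rot: [-0.029, 1.0, -0.001, 0.003]
ft_force: [2.4, 0.1, -0.7]
width: 0.0238
```

```bash
python3 -c "
from h import *
feel();plan(.03,1);"
```

```text
lifts [2.39 2.72 2.46] th r lift rad side [ 1.0172  0.2508  2.527  -0.3523  0.1611] t 13.0 w 0.0232703641524382
toolz [ 0.006 -0.001 -1.   ]
[ 6.41  0.05 -3.89] mm; total to target [ 6.87  0.07 -3.16]
```

Request:
send_rows(steps=[[0,0,0,0.001,0,-0.0005,1],[0,0,0,0.0009,0,-0.0005,1],[0,0,0,0.0009,0,-0.0005,1],[0,0,0,0.0009,0,-0.0005,1],[0,0,0,0.0009,0,-0.0005,1],[0,0,0,0.0009,0,-0.0005,1],[0,0,0,0.0009,0,-0.0005,1],[0,0,0,0,0,0,1],[0,0,0,0,0,0,1],[0,0,0,0,0,0,1]])

```text
time: 14.0
ee_pos: [0.5563, 0.0014, 0.2903]
eef_rot: [-0.029, 1.0, -0.001, 0.004]
ft_force: [4.5, 1.1, -1.8]
width: 0.0239
```

```bash
python3 -c "
from h import *
feel();plan(.03,1);"
```

```text
lifts [4.83 3.96 5.47] th r lift rad side [ 1.047   0.2509  4.7547 -0.8932 -0.4294] t 14.1 w 0.023723138941235816
toolz [ 0.008 -0.001 -1.   ]
[ 6.52  0.05 -3.7 ] mm; total to target [ 6.97  0.09 -2.94]
```

Lift jumped about 2 N, which probably means the buffer is touched. I'll use smaller steps from here.

Request:
send_rows(steps=[[0,0,0,0.0009,0,-0.0004,1],[0,0,0,0.0009,0,-0.0004,1],[0,0,0,0.0009,0,-0.0004,1],[0,0,0,0,0,0,1],[0,0,0,0,0,0,1],[0,0,0,0,0,0,1],[0,0,0,0,0,0,1],[0,0,0,0,0,0,1],[0,0,0,0,0,0,1],[0,0,0,0,0,0,1]])

```text
time: 15.1
ee_pos: [0.555, 0.0014, 0.291]
eef_rot: [-0.029, 1.0, -0.001, 0.005]
ft_force: [5.1, 0.7, -1.1]
width: 0.0232
```

```bash
python3 -c "
from h import *
feel(4);plan(.01,1);
p,d=camera('scene');cv2.imwrite('pics/scene5.png',cv2.resize(p[170:320,320:480],(800,600),interpolation=cv2.INTER_CUBIC))"
```

```text
lifts [4.99 5.91 4.98 4.88] th r lift rad side [ 1.0531  0.2509  5.1899 -0.7812 -0.1087] t 15.25 w 0.023706947469063804
toolz [ 0.01  -0.002 -1.   ]
[ 2.17  0.02 -1.25] mm; total to target [ 2.62  0.07 -0.48]
```

View pics/scene5.png

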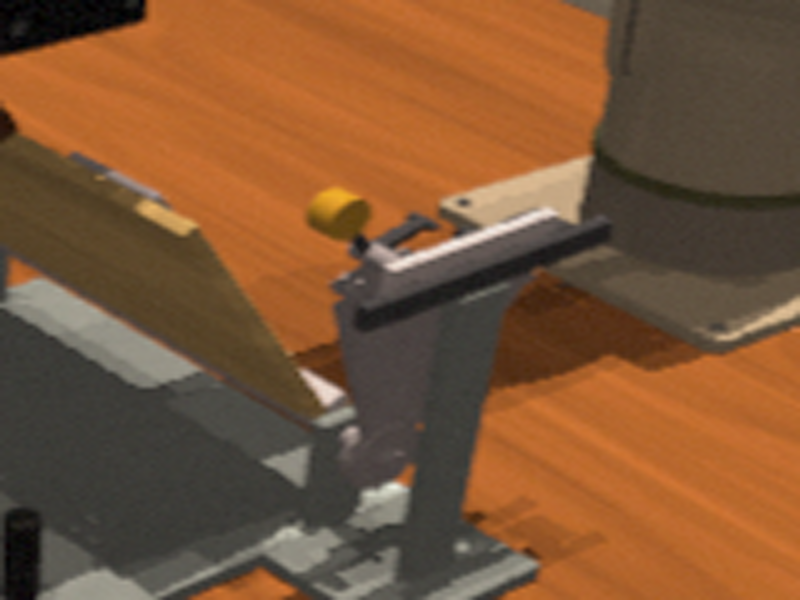

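The pawl's brass disc has tilted over to (335,210), so it is riding on the lobe. I continue in small steps.

Request:
send_rows(steps=[[0,0,0,0.0009,0,-0.0005,1],[0,0,0,0.0009,0,-0.0005,1],[0,0,0,0.0009,0,-0.0005,1],[0,0,0,0.0009,0,-0.0005,1],[0,0,0,0,0,0,1],[0,0,0,0,0,0,1],[0,0,0,0,0,0,1],[0,0,0,0,0,0,1],[0,0,0,0,0,0,1],[0,0,0,0,0,0,1]])

```text
time: 16.3
ee_pos: [0.5536, 0.0013, 0.2918]
eef_rot: [-0.029, 1.0, -0.001, 0.007]
ft_force: [6.4, 0.8, -1.7]
width: 0.0241
```

```bash
python3 -c "
from h import *
feel(4);plan(.01,1)"
```

```text
lifts [6.45 6.26 6.21 6.25] th r lift rad side [ 1.0597e+00  2.5090e-01  6.2943e+00 -1.1013e+00  4.0000e-03] t 16.45 w 0.02380342520223977
toolz [ 0.014 -0.002 -1.   ]
[ 2.17  0.01 -1.24] mm; total to target [ 2.63  0.05 -0.44]
```

Request:
send_rows(steps=[[0,0,0,0.0009,0,-0.0005,1],[0,0,0,0.0009,0,-0.0005,1],[0,0,0,0.0009,0,-0.0005,1],[0,0,0,0.0009,0,-0.0005,1],[0,0,0,0.0009,0,-0.0005,1],[0,0,0,0.0009,0,-0.0005,1],[0,0,0,0,0,0,1],[0,0,0,0,0,0,1],[0,0,0,0,0,0,1],[0,0,0,0,0,0,1]])

```text
time: 17.45
ee_pos: [0.5518, 0.0012, 0.2929]
eef_rot: [-0.029, 1.0, -0.002, 0.011]
ft_force: [6.4, 0.9, -1.9]
width: 0.0236
```

```bash
python3 -c "
from h import *
feel(4);plan(.01,1)
p,d=camera('scene');cv2.imwrite('pics/scene6.png',cv2.resize(p[170:320,320:480],(800,600),interpolation=cv2.INTER_CUBIC))"
```

```text
lifts [6.57 7.59 7.4  8.08] th r lift rad side [ 1.0681  0.2509  7.4097 -0.4753  0.0873] t 17.6 w 0.024126885012456235
toolz [ 0.021 -0.003 -1.   ]
[ 2.17  0.01 -1.24] mm; total to target [ 2.64  0.08 -0.43]
```

View pics/scene6.png

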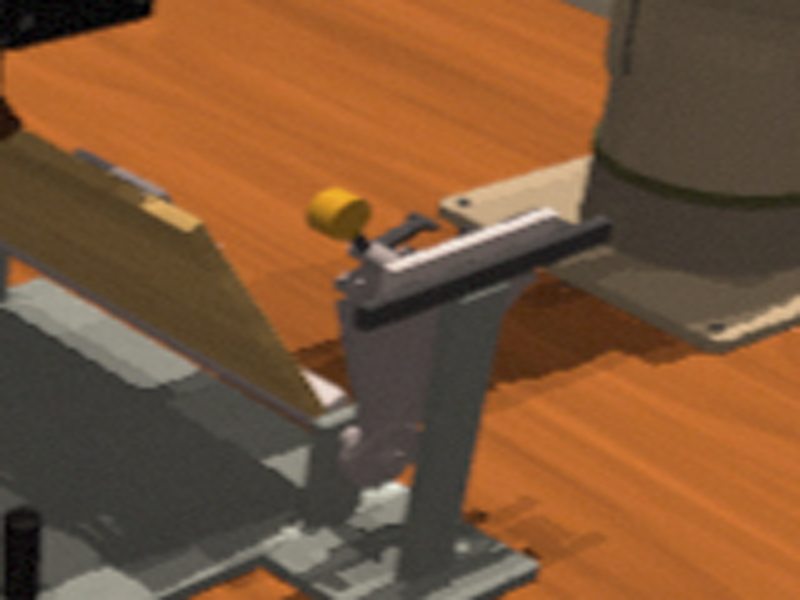

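Request:
send_rows(steps=[[0,0.1,0,0.001,0,-0.0005,1],[0,0.1,0,0.001,0,-0.0005,1],[0,0.1,0,0.001,0,-0.0005,1],[0,0.1,0,0.001,0,-0.0005,1],[0,0.1,0,0.001,0,-0.0005,1],[0,0.1,0,0.001,0,-0.0005,1],[0,0.1,0,0.001,0,-0.0005,1],[0,0,0,0,0,0,1],[0,0,0,0,0,0,1],[0,0,0,0,0,0,1]])

```text
time: 18.65
ee_pos: [0.5503, 0.0011, 0.2937]
eef_rot: [-0.028, 1.0, -0.003, 0.01]
ft_force: [7.4, 0.8, -3.4]
width: 0.0237
```

```bash
python3 -c "
from h import *
feel(4);plan(.01,1)"
```

```text
lifts [8.12 9.76 9.23 8.45] th r lift rad side [ 1.075   0.2509  8.8885 -0.463   0.1487] t 18.8 w 0.02347492199588474
toolz [ 0.02  -0.004 -1.   ]
[ 2.18  0.01 -1.22] mm; total to target [ 2.64  0.06 -0.41]
```

Request:
send_rows(steps=[[0,0.1,0,0.0011,0,-0.0006,1],[0,0.1,0,0.0011,0,-0.0006,1],[0,0.1,0,0.0011,0,-0.0006,1],[0,0.1,0,0.0011,0,-0.0006,1],[0,0.1,0,0.0011,0,-0.0006,1],[0,0.1,0,0.0011,0,-0.0006,1],[0,0.1,0,0.0011,0,-0.0006,1],[0,0,0,0,0,0,1],[0,0,0,0,0,0,1],[0,0,0,0,0,0,1]])

```text
time: 19.8
ee_pos: [0.5488, 0.001, 0.2946]
eef_rot: [-0.027, 1.0, -0.003, 0.01]
ft_force: [8.8, 1.2, -4.4]
width: 0.0239
```

```bash
python3 -c "
from h import *
feel(4);plan(.01,1)"
```

```text
lifts [ 9.87 10.17 10.43 10.17] th r lift rad side [ 1.0818  0.251  10.1598 -0.437   0.2619] t 19.95 w 0.023736309680105275
toolz [ 0.02  -0.006 -1.   ]
[ 2.19  0.   -1.21] mm; total to target [ 2.64  0.06 -0.39]
```

Request:
send_rows(steps=[[0,0.1,0,0.0011,0,-0.0006,1],[0,0.1,0,0.0011,0,-0.0006,1],[0,0.1,0,0.0011,0,-0.0006,1],[0,0.1,0,0.0011,0,-0.0006,1],[0,0.1,0,0.0011,0,-0.0006,1],[0,0.1,0,0.0011,0,-0.0006,1],[0,0.1,0,0.0011,0,-0.0006,1],[0,0,0,0,0,0,1],[0,0,0,0,0,0,1],[0,0,0,0,0,0,1]])

```text
time: 20.95
ee_pos: [0.548, 0.001, 0.295]
eef_rot: [-0.026, 1.0, -0.004, 0.011]
ft_force: [8.8, 0.5, -3.8]
width: 0.0236
```

```bash
python3 -c "
from h import *
feel(4);plan(-.1,5)
p,d=camera('scene');cv2.imwrite('pics/scene7.png',cv2.resize(p[170:320,320:480],(800,600),interpolation=cv2.INTER_CUBIC))"
```

```text
lifts [ 9.58 11.65 10.95 11.49] th r lift rad side [ 1.0854  0.251  10.9188 -0.3064  0.039 ] t 21.1 w 0.02363784416431923
toolz [ 0.021 -0.008 -1.   ]
[-4.35  0.01  2.47] [-4.3   0.01  2.55] [-4.25  0.01  2.64] [-4.19  0.01  2.72] [-4.14  0.01  2.81] mm; total to target [-20.77   0.11  14.02]
```

View pics/scene7.png

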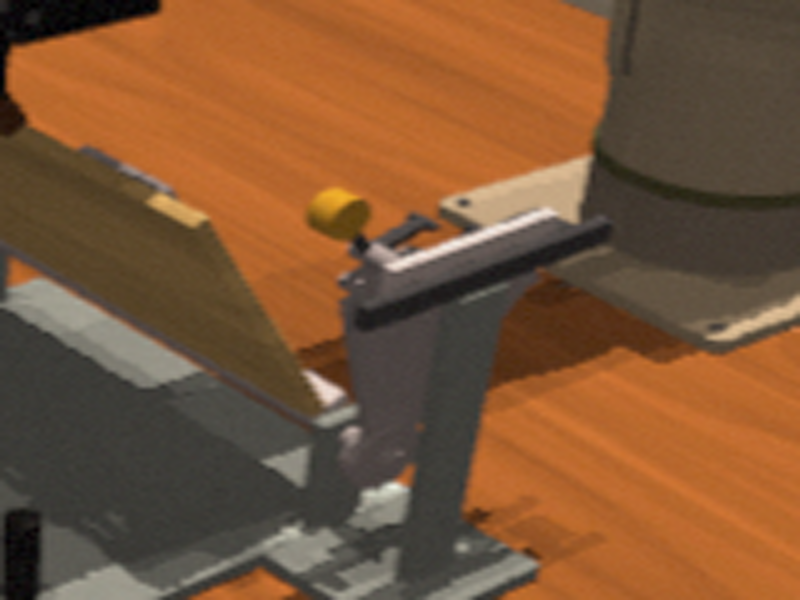

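Request:
send_rows(steps=[[0,0.1,0,0.0012,0,-0.0007,1],[0,0.1,0,0.0012,0,-0.0007,1],[0,0.1,0,0.0012,0,-0.0007,1],[0,0.1,0,0.0012,0,-0.0007,1],[0,0.1,0,0.0012,0,-0.0007,1],[0,0.1,0,0.0012,0,-0.0007,1],[0,0.1,0,0.0012,0,-0.0007,1],[0,0,0,0,0,0,1],[0,0,0,0,0,0,1],[0,0,0,0,0,0,1]])

```text
time: 22.15
ee_pos: [0.5472, 0.001, 0.2954]
eef_rot: [-0.026, 1.0, -0.005, 0.012]
ft_force: [8.9, 1.0, -4.8]
width: 0.0236
```

```bash
python3 -c "
from h import *
feel(4);plan(-.1,10)"
```

```text
lifts [10.13 11.91 11.29 10.71] th r lift rad side [ 1.0892  0.251  11.0097 -0.2662  0.0194] t 22.3 w 0.023858781749920694
toolz [ 0.024 -0.01  -1.   ]
[-2.18  0.01  1.22] [-2.17  0.01  1.24] [-2.16  0.01  1.26] [-2.14  0.01  1.28] [-2.13  0.01  1.31] [-2.12  0.01  1.33] [-2.11  0.01  1.35] [-2.09  0.01  1.37] [-2.08  0.01  1.39] [-2.06  0.01  1.41] mm; total to target [-20.78   0.16  14.01]
```

Request:
send_rows(steps=[[0,0,0,-0.0015,0,0.0008,1],[0,0,0,-0.0015,0,0.0008,1],[0,0,0,-0.0015,0,0.0009,1],[0,0,0,-0.0015,0,0.0009,1],[0,0,0,-0.0015,0,0.0009,1],[0,0,0,-0.0015,0,0.0009,1],[0,0,0,-0.0015,0,0.0009,1],[0,0,0,-0.0015,0,0.0009,1],[0,0,0,0,0,0,1],[0,0,0,0,0,0,1]])

```text
time: 23.3
ee_pos: [0.5587, 0.0016, 0.2886]
eef_rot: [-0.026, 1.0, -0.005, 0.01]
ft_force: [1.1, 0.1, 3.6]
width: 0.024
```

```bash
python3 -c "
from h import *
feel(3);plan(-.1,10)"
```

```text
lifts [-0.86  0.56  1.13] th r lift rad side [ 1.0358  0.2507  0.2748 -3.3265 -0.3381] t 23.4 w 0.024033852558210715
toolz [ 0.02  -0.009 -1.   ]
[-2.12  0.01  1.33] [-2.11  0.01  1.35] [-2.09  0.01  1.37] [-2.08  0.01  1.39] [-2.06  0.01  1.41] [-2.05  0.01  1.43] [-2.04  0.01  1.45] [-2.02  0.01  1.47] [-2.01  0.01  1.49] [-1.99  0.01  1.51] mm; total to target [-20.2    0.11  14.78]
```

Request:
send_rows(steps=[[0,0,0,-0.0014,0,0.0008,1],[0,0,0,-0.0014,0,0.0008,1],[0,0,0,-0.0014,0,0.0008,1],[0,0,0,-0.0014,0,0.0008,1],[0,0,0,-0.0014,0,0.0008,1],[0,0,0,-0.0014,0,0.0008,1],[0,0,0,-0.0014,0,0.0008,1],[0,0,0,0,0,0,1],[0,0,0,0,0,0,1],[0,0,0,0,0,0,1]])

```text
time: 24.4
ee_pos: [0.5689, 0.0022, 0.2821]
eef_rot: [-0.026, 1.0, -0.005, 0.009]
ft_force: [1.1, 0.4, 0.9]
width: 0.0237
```

```bash
python3 -c "
from h import *
feel(3);plan(-.1,10)
p,d=camera('scene');cv2.imwrite('pics/scene8.png',cv2.resize(p[170:320,320:480],(800,600),interpolation=cv2.INTER_CUBIC))"
```

```text
lifts [0.41 0.09 0.23] th r lift rad side [ 0.9874  0.2505  0.2435 -1.7489 -0.4818] t 24.5 w 0.023798195717934213
toolz [ 0.018 -0.009 -1.   ]
[-2.06  0.01  1.42] [-2.04  0.01  1.44] [-2.03  0.01  1.46] [-2.01  0.01  1.48] [-2.    0.01  1.5 ] [-1.98  0.01  1.52] [-1.97  0.01  1.54] [-1.95  0.01  1.56] [-1.93  0.01  1.58] [-1.92  0.01  1.6 ] mm; total to target [-19.6    0.04  15.55]
```

View pics/scene8.png

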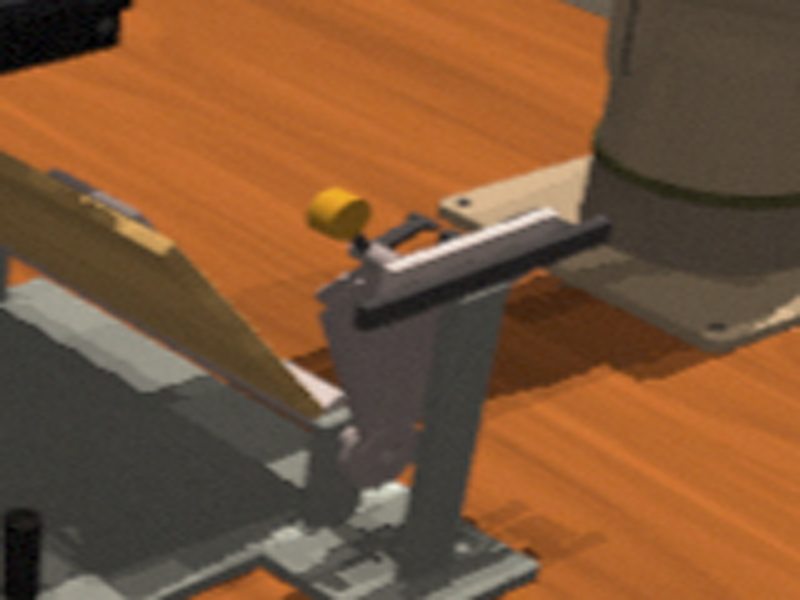

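The pawl's disc stays at (335,210), tilted clear, and the lift stays positive with no catch. I continue lowering.

Request:
send_rows(steps=[[0,0,0,-0.002,0,0.0014,1],[0,0,0,-0.002,0,0.0014,1],[0,0,0,-0.002,0,0.0014,1],[0,0,0,-0.002,0,0.0014,1],[0,0,0,-0.002,0,0.0015,1],[0,0,0,-0.002,0,0.0015,1],[0,0,0,-0.002,0,0.0015,1],[0,0,0,-0.002,0,0.0015,1],[0,0,0,-0.0019,0,0.0016,1],[0,0,0,-0.0019,0,0.0016,1]])

```text
time: 25.55
ee_pos: [0.59, 0.0033, 0.2658]
eef_rot: [-0.026, 1.0, -0.005, 0.008]
ft_force: [0.3, 0.9, 0.9]
width: 0.0239
```

```bash
python3 -c "
from h import *
feel(2);plan(-.16,10)"
```

```text
lifts [-0.32  2.5 ] th r lift rad side [ 0.8799  0.2501  1.0905 -1.2171 -0.7147] t 25.6 w 0.02401820436483369
toolz [ 0.016 -0.009 -1.   ]
[-3.02  0.02  2.62] [-2.98  0.02  2.67] [-2.93  0.02  2.72] [-2.89  0.02  2.77] [-2.84  0.02  2.81] [-2.8   0.02  2.86] [-2.75  0.02  2.9 ] [-2.71  0.03  2.94] [-2.66  0.03  2.99] [-2.61  0.03  3.03] mm; total to target [-28.18   0.15  28.34]
```

Request:
send_rows(steps=[[0,0,0,-0.003,0,0.0026,1],[0,0,0,-0.003,0,0.0026,1],[0,0,0,-0.0029,0,0.0027,1],[0,0,0,-0.0029,0,0.0027,1],[0,0,0,-0.0029,0,0.0028,1],[0,0,0,-0.0028,0,0.0028,1],[0,0,0,-0.0028,0,0.0029,1],[0,0,0,-0.0027,0,0.0029,1],[0,0,0,-0.0027,0,0.003,1],[0,0,0,-0.0026,0,0.003,1]])

```text
time: 26.6
ee_pos: [0.6207, 0.0049, 0.2348]
eef_rot: [-0.026, 1.0, -0.005, 0.007]
ft_force: [-1.5, 1.0, 0.1]
width: 0.0237
```

```bash
python3 -c "
from h import *
feel(2);plan(-.16,10)"
```

```text
lifts [-0.99  2.8 ] th r lift rad side [ 0.7042  0.2494  0.9006  0.246  -0.653 ] t 26.65 w 0.02358770122652347
toolz [ 0.014 -0.01  -1.   ]
[-2.52  0.03  3.11] [-2.47  0.03  3.15] [-2.42  0.03  3.19] [-2.37  0.03  3.22] [-2.31  0.03  3.26] [-2.26  0.03  3.3 ] [-2.21  0.03  3.33] [-2.16  0.03  3.37] [-2.1   0.03  3.4 ] [-2.05  0.03  3.44] mm; total to target [-23.32   0.08  32.39]
```

Request:
send_rows(steps=[[0,0,0,-0.0026,0,0.0031,1],[0,0,0,-0.0025,0,0.0031,1],[0,0,0,-0.0025,0,0.0032,1],[0,0,0,-0.0024,0,0.0032,1],[0,0,0,-0.0024,0,0.0032,1],[0,0,0,-0.0023,0,0.0033,1],[0,0,0,-0.0023,0,0.0033,1],[0,0,0,-0.0022,0,0.0033,1],[0,0,0,-0.0022,0,0.0034,1],[0,0,0,-0.0021,0,0.0034,1]])

```text
time: 27.65
ee_pos: [0.6459, 0.0062, 0.1984]
eef_rot: [-0.026, 1.0, -0.005, 0.005]
ft_force: [-1.0, 1.1, -2.2]
width: 0.0234
```

```bash
python3 -c "
from h import *
feel(2);plan(-.16,10)"
```

```text
lifts [1.45 2.5 ] th r lift rad side [ 0.5265  0.249   1.9754  1.3885 -0.9135] t 27.7 w 0.02339439850734917
toolz [ 0.011 -0.01  -1.   ]
[-1.94  0.03  3.5 ] [-1.88  0.03  3.53] [-1.83  0.03  3.56] [-1.77  0.03  3.59] [-1.71  0.03  3.61] [-1.65  0.03  3.64] [-1.6   0.03  3.67] [-1.54  0.03  3.69] [-1.48  0.03  3.72] [-1.42  0.03  3.74] mm; total to target [-17.68   0.07  35.76]
```

Request:
send_rows(steps=[[0,0,0,-0.0019,0,0.0035,1],[0,0,0,-0.0019,0,0.0035,1],[0,0,0,-0.0018,0,0.0035,1],[0,0,0,-0.0018,0,0.0036,1],[0,0,0,-0.0017,0,0.0036,1],[0,0,0,-0.0016,0,0.0036,1],[0,0,0,-0.0016,0,0.0037,1],[0,0,0,-0.0015,0,0.0037,1],[0,0,0,-0.0015,0,0.0037,1],[0,0,0,-0.0014,0,0.0037,1]])

```text
time: 28.7
ee_pos: [0.6643, 0.0072, 0.1587]
eef_rot: [-0.027, 1.0, -0.005, 0.005]
ft_force: [-1.7, 1.1, -1.8]
width: 0.0233
```

```bash
python3 -c "
from h import *
feel(2);plan(-.16,10)"
```

```text
lifts [1.11 2.86] th r lift rad side [ 0.3504  0.2488  1.9843  2.1455 -1.1301] t 28.75 w 0.023887674350960758
toolz [ 0.01 -0.01 -1.  ]
[-1.3   0.03  3.78] [-1.24  0.03  3.8 ] [-1.18  0.03  3.82] [-1.12  0.03  3.84] [-1.06  0.04  3.86] [-0.99  0.04  3.87] [-0.93  0.04  3.89] [-0.87  0.04  3.9 ] [-0.81  0.04  3.92] [-0.74  0.04  3.93] mm; total to target [-11.41  -0.    38.21]
```

Request:
send_rows(steps=[[0,0,0,-0.0013,0,0.0037,1],[0,0,0,-0.0012,0,0.0038,1],[0,0,0,-0.0011,0,0.0038,1],[0,0,0,-0.0011,0,0.0038,1],[0,0,0,-0.001,0,0.0038,1],[0,0,0,-0.001,0,0.0038,1],[0,0,0,-0.0009,0,0.0038,1],[0,0,0,-0.0008,0,0.0038,1],[0,0,0,-0.0008,0,0.0038,1],[0,0,0,-0.0007,0,0.0038,1]])

```text
time: 29.75
ee_pos: [0.6754, 0.0078, 0.1171]
eef_rot: [-0.027, 1.0, -0.005, 0.005]
ft_force: [-2.4, 1.2, -0.9]
width: 0.0235
```

```bash
python3 -c "
from h import *
feel(2);plan(-.12,10)"
```

```text
lifts [0.52 2.41] th r lift rad side [ 0.1771  0.2487  1.4647  1.8779 -1.6942] t 29.8 w 0.023425707944321913
toolz [ 0.01  -0.009 -1.   ]
[-0.48  0.03  2.96] [-0.44  0.03  2.97] [-0.41  0.03  2.97] [-0.37  0.03  2.98] [-0.34  0.03  2.98] [-0.3   0.03  2.98] [-0.26  0.03  2.99] [-0.23  0.03  2.99] [-0.19  0.03  2.99] [-0.16  0.03  3.  ] mm; total to target [-4.49 -0.04 29.59]
```

Request:
send_rows(steps=[[0,0,0,-0.0004,0,0.003,1],[0,0,0,-0.0004,0,0.003,1],[0,0,0,-0.0004,0,0.003,1],[0,0,0,-0.0003,0,0.003,1],[0,0,0,-0.0003,0,0.003,1],[0,0,0,-0.0003,0,0.003,1],[0,0,0,-0.0003,0,0.003,1],[0,0,0,-0.0002,0,0.0028,1],[0,0,0,-0.0002,0,0.0025,1],[0,0,0,-0.0002,0,0.002,1]])

```text
time: 30.8
ee_pos: [0.679, 0.0079, 0.0858]
eef_rot: [-0.027, 1.0, -0.005, 0.005]
ft_force: [-2.8, 1.7, -1.6]
width: 0.0236
```

```bash
python3 -c "
from h import *
feel(3)"
```

```text
lifts [1.43 2.94 2.03] th r lift rad side [ 0.0511  0.2487  2.1312  1.808  -2.4538] t 30.9 w 0.023855047101253017
toolz [ 0.01  -0.009 -1.   ]
```

Request:
send_rows(steps=[[0,0,0,0,0,0.0012,1],[0,0,0,0,0,0.0012,1],[0,0,0,0,0,0.0012,1],[0,0,0,0,0,0.0012,1],[0,0,0,0,0,0.0012,1],[0,0,0,0,0,0.0012,1],[0,0,0,0,0,0.0012,1],[0,0,0,0,0,0.0012,1],[0,0,0,0,0,0,1],[0,0,0,0,0,0,1]])

```text
time: 31.9
ee_pos: [0.6793, 0.0079, 0.0756]
eef_rot: [-0.027, 1.0, -0.005, 0.005]
ft_force: [-1.6, 2.0, -1.6]
width: 0.0234
```

```bash
python3 -c "
from h import *
feel(3)"
```

```text
lifts [1.6  2.35 2.3 ] th r lift rad side [ 0.0103  0.2486  2.0832  1.2208 -2.2559] t 32.0 w 0.023542933682976233
toolz [ 0.01  -0.009 -1.   ]
```

Request:
send_rows(steps=[[0,0,0,0,0,0.0006,1],[0,0,0,0,0,0.0006,1],[0,0,0,0,0,0.0006,1],[0,0,0,0,0,0.0006,1],[0,0,0,0,0,0.0006,1],[0,0,0,0,0,0,1],[0,0,0,0,0,0,1],[0,0,0,0,0,0,1],[0,0,0,0,0,0,1],[0,0,0,0,0,0,1]])

```text
time: 33.0
ee_pos: [0.6793, 0.008, 0.0754]
eef_rot: [-0.027, 1.0, -0.004, 0.005]
ft_force: [-2.1, 2.6, -0.5]
width: 0.0235
```

```bash
python3 -c "
from h import *
feel(3)
p,d=camera('scene');cv2.imwrite('pics/scene9.png',cv2.resize(p[150:330,180:460],(800,514)))"
```

```text
lifts [0.5  0.63 1.12] th r lift rad side [ 0.0099  0.2486  0.7497  2.2743 -2.7113] t 33.1 w 0.023571722801056984
toolz [ 0.011 -0.008 -1.   ]
```

View pics/scene9.png

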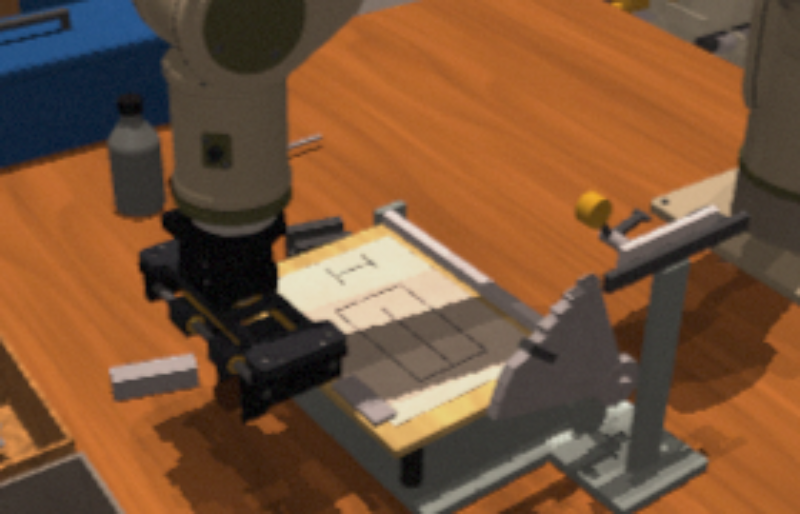

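The board is on its rests: the last command produced no movement and the lift fell away. I'll unload fully and then open.

Request:
send_rows(steps=[[0,0,0,0,0,0.0006,1],[0,0,0,0,0,0.0006,1],[0,0,0,0,0,0.0006,1],[0,0,0,0,0,0,1],[0,0,0,0,0,0,0.4],[0,0,0,0,0,0,0.2],[0,0,0,0,0,0,0],[0,0,0,0,0,0,-0.5],[0,0,0,0,0,0,-1],[0,0,0,0,0,0,-1]])

```text
time: 34.15
ee_pos: [0.682, 0.0054, 0.0771]
eef_rot: [-0.026, 1.0, -0.005, 0.009]
ft_force: [0.7, -0.0, 0.0]
width: 0.0583
```

Request:
send_rows(steps=[[0,0,0,0,0,0,-1],[0,0,0,0,0,0,-1],[0,0,0,0,0,0,-1],[0,0,0,0,0,0,-1],[0,0,0,0,0,0,-1],[0,0,0,0,0,0,-1],[0,0,0,0,0,0,-1],[0,0,0,0,0,0,-1],[0,0,0,0,0,0,-1],[0,0,0,0,0,0,-1]])

```text
time: 35.15
ee_pos: [0.6821, 0.0054, 0.0771]
eef_rot: [-0.026, 1.0, -0.005, 0.009]
ft_force: [-0.9, 0.6, 0.5]
width: 0.0869
```

```bash
python3 -c "
from h import *
feel(2)"
```

```text
lifts [-0.51 -0.1 ] th r lift rad side [ 0.0162  0.2513 -0.3063  0.2837  0.0087] t 35.2 w 0.08678488785424825
toolz [ 0.018 -0.01  -1.   ]
```

Open and free of contact. Now I retreat straight up.

Request:
send_rows(steps=[[0,0,0,0,0,-0.01,-1],[0,0,0,0,0,-0.02,-1],[0,0,0,0,0,-0.03,-1],[0,0,0,0,0,-0.04,-1],[0,0,0,0,0,-0.04,-1],[0,0,0,0,0,-0.04,-1],[0,0,0,0,0,-0.03,-1],[0,0,0,0,0,-0.02,-1],[0,0,0,0,0,0,-1],[0,0,0,0,0,0,-1]])

```text
time: 36.2
ee_pos: [0.6765, 0.007, 0.3227]
eef_rot: [-0.026, 1.0, -0.005, 0.01]
ft_force: [0.2, 0.6, -0.6]
width: 0.087
```

```bash
python3 - <<'E'
from h import *
p,d=camera('scene');cv2.imwrite('pics/scene10.png',p)
p,d=camera('top');cv2.imwrite('pics/top10.png',p);W=cloud("top",d)
P=W[235:262,300:385].reshape(-1,3);P=P[~np.isnan(P[:,0])];P=P[abs(P[:,2]-np.median(P[:,2]))<.01]
print(np.median(P,0),len(P)); A=np.c_[P,np.ones(len(P))][:,[0,1,3]];print(np.linalg.lstsq(A,P[:,2],rcond=None)[0])
E
```

```text
[0.44847377 0.01538494 0.70338787] 1093
[-1.14503485e-02  2.76864776e-04  7.07103107e-01]
```

View pics/scene10.png

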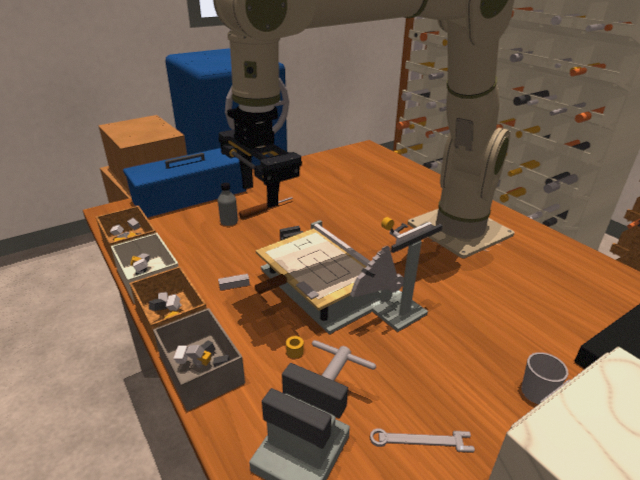

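View pics/top10.png

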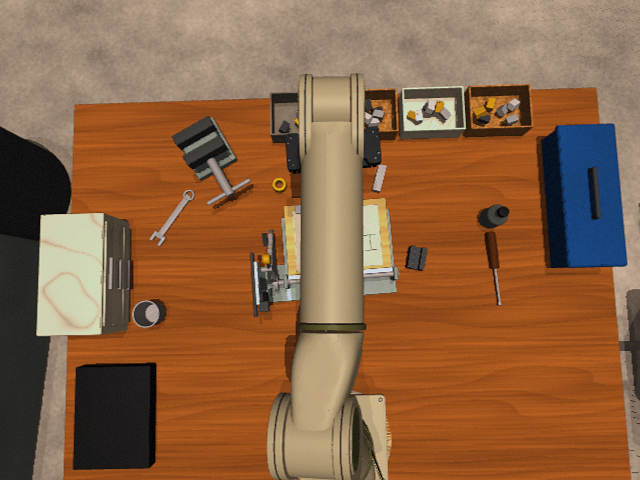

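The board lies flat on its rests at about (310,265) in the scene view, and the bushing, bar stub, V-block and the rest are where they were. The arm covers the middle of the board in the top view, so I measure the flatness on its uncovered part at columns 368-386.

```bash
python3 - <<'E'
from h import *
p,d=camera('top');W=cloud("top",d)
P=W[208:262,368:384].reshape(-1,3);P=P[~np.isnan(P[:,0])];m=np.median(P[:,2]);P=P[abs(P[:,2]-m)<.015]
c=np.polyfit(P[:,0]*np.cos(.05)+P[:,1]*np.sin(.05),P[:,2],1);print("z med",m,"slope",c)
im0=cv2.imread("pics/top0.png")
for n,(x0,x1,y0,y1) in dict(bush=(268,290,174,196),bar=(366,390,160,196),vb=(402,430,242,272),span=(145,200,185,250),drv=(478,510,200,310),tin=(130,168,295,330)).items():
    print(n,np.abs(p[y0:y1,x0:x1].astype(int)-im0[y0:y1,x0:x1]).mean().round(1))
print(close_job())
E
```

```text
z med 0.08025782052126118 slope [0.00277266 0.07884093]
bush 6.5
bar 17.7
vb 5.3
span 6.6
drv 5.6
tin 6.1
the job is handed in; nothing more can be done
None
```

The drawing board is folded down flat on its rests, the tongue is released, and the job is handed in at about 36 s of the 64 s allowed.

- **Raising:** I took the tongue at 0.67 rad and raised the board in small steps. The lift jumped about 2 N near 1.05 rad, where the buffer met. I pushed on to 1.09 rad, where the steady lift had risen about 8.4 N, well short of the solid end at 12 N. That steady rise is just under the 8.5 N at which the throw is certain.
- **Throw:** In the pictures the pawl stayed tilted clear in the same place from 1.05 rad onwards, and nothing caught on the way down.
- **Lowering:** I lowered at no more than about 0.18 rad/s until the rests took the weight, then opened the gripper and retreated straight up.

**Last checks:**
- The board's top face is at z = 0.080 m with a slope of 0.003 rad, which is flat. This was measured on its uncovered right-hand strip, because the arm hid the middle from the top camera.
- No force remained on the tool after letting go.
- The bushing, V-block, spanner, driver and tin look unchanged in the top picture.
- The bar stub's patch differed more from the first picture than the others did (17.7, against 5 to 7). I put that down to the gripper being over it or shading it. It looks to be in the same place in both cameras, but I did not measure its position again.
- I did not compare the oil bottle's patch. It looks to be where it was.

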